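Sweep a stray nut along the deck gutter into the sump

ROBOT

A 6-joint arm with a two-finger parallel gripper is mounted at the origin on the work surface. World frame = base frame: x ahead of the robot, y to its left, z up, the work surface at z = 0. Lengths are in m, angles in rad, forces in N, time in s.
With the tool pointing down it reaches from about 0.35 to 0.925 m from the base axis. Payload 6.4 kg.
Tool frame: the origin (TCP) lies midway between the tips of the shut fingers; the grasp point (between the pads) lies 19 mm behind it (env.grasp_offset is the distance from the TCP to the grasp point, in m); z points along the fingers, y is the line along which they close (so a half turn about z gives the same grasp; the last joint's range is limited). The gripper opens to 94 mm and grips with 3 to 60 N. Pads are 16 mm wide; open, the fingers measure 119 mm over their backs; the gripper's body (75 mm by 177 mm) begins 78 mm behind the grasp point.
Start: joints at [-1.48, 0.245, 1.558, -0, 1.339, -0.174], TCP at [0.17, -0.627, 0.205] pointing down, gripper open.
Joint ranges: [-3.13, 3.13], [-1.02, 2.26], [0.13, 2.54], [-0.95, 4.09], [0.21, 2.88], [-2.74, 2.74]. Speed limits (rad/s): [2.57, 2.57, 3.14, 3.14, 3.14, 3.14].

INTERFACE

Orientations are given as a rotation vector (axis times angle).
In Python, from station import env, imaging, job gives the robot as it stands. Calls block until the motion is done:
- env.movep(position, orientation): joint-space move of the TCP to a pose.
- env.movel(position, rot=None, rate=0.15): straight line of the TCP; rot=None keeps the orientation; rate is the mean speed in m/s.
- env.move_j(angles): joint-space move.
- env.gripper_to(opening): finger opening in m; the grip force is fixed at half the most; returns when the fingers have stopped.
- env.sleep(seconds).
- env.inverse_kinematics(position, orientation): joint angles nearest the present ones, or None.
- env.get_obs(): the state.
- imaging.snapshot(name): name is "scene" or "top" or "wrist"; returns a dict with "color" (400x640x3 uint8, red, green, blue), "fovy" (degrees; the focal length in pixels is half the picture's height over the tangent of half this angle, whatever the lens; pixels are square), "cx", "cy" (the principal point, pixels), "world_to_cam" (4x4, takes a point from world to camera coordinates). Camera axes: x right, y down, z forward; pixel columns grow to the right and rows downward; lengths in m; the calibration is good to about 2 mm. A picture is of the moment at which its call begins. There is no depth.
A pose or a line that the arm cannot do raises env.MotionError and nothing moves.
- job.finish_job(): hands the job in; it is judged then, once.
The state is a dict: "t": time; "qpos": joint angles; "joint_velocities": joint speeds; "tau": joint torques, N m; "position": TCP position; "orientation": TCP orientation; "force": force on the tool from outside, world axes, zero at the start; "ft_torque": the same for the moment, N m; "gripper_width": finger opening in m; "gripper_force": force on a finger pad.
Only numpy, scipy, OpenCV 4.12 (cv2) and the standard library are available. Lean on these libraries where they do the work, as an engineer would, in place of code of your own. Each camera call takes 0.05 s, during which the arm holds its last target. There are 200 camera calls.

TASK

A thumb nut has dropped into the drain gutter of the model ship's deck. Take the square-handled stylus from its stand and with its tip sweep the nut slowly and steadily along the gutter, round its bends and into the sump (the sunken pocket at the far end), never lifting the nut out, flicking it, touching it with the gripper or leaning hard on the deck. Then hang the stylus back in its own stand, seated on its flange, and leave everything else where it is.

Things in the scene. Friction and masses are not known exactly. Their poses are not given: they have to be found in the camera images.
- nut: Stray plain steel thumb nut lying flat in the gutter: disc 20 mm diameter, 8 mm high, with a 12 mm boss on top (11 mm high in all), 25 g. Origin: centre of its underside; z up.
- deck: Model ship foredeck, a fixed grey slab 190 x 250 mm (its x, y), top 18 mm above the table. Origin: centre of underside. Two curbs, 5 mm thick and 12 mm high, 24 mm apart, form a U-shaped gutter: three straight runs joined by two quarter bends of 60 mm centreline radius. Deck x, y, mm: gutter0 (75,-95), 1 (-5,-95), 2 (-47,-77), 3 (-65,0), 4 (-47,77), 5 (-5,95), sump (45,95).
- mast (a point): Top of the white mast, 10 mm thick, fixed on the deck inside the gutter's bend, 43 mm from the gutter's last run; 138 mm above the table.
- windlass (a point): Middle of the dark windlass's axle (along deck y), 46 mm above the table, fixed on the deck inside the bend. Windlass and motor fill 42 x 116 mm (deck x, y), up to 67 mm above the table.
- gutter0 (a point): Closed starting end of the gutter, at the end wall, centreline, on the gutter floor (18 mm above the table). The nut starts between here and gutter1.
- gutter1 (a point): Start of the first quarter bend (bend centre at deck -5,-35 mm), centreline, on the gutter floor.
- gutter2 (a point): Middle of the first bend, centreline, on the floor.
- gutter3 (a point): Middle of the gutter's cross run (70 mm long, along deck y), centreline, on the floor.
- gutter4 (a point): Middle of the second quarter bend (bend centre at deck -5,35 mm), centreline, on the floor.
- gutter5 (a point): End of the second bend, centreline, on the floor; a straight run leads from here to the sump.
- sump (a point): Centre of the sump's floor: a pocket 40 mm long (along the gutter) and 24 mm wide sunk 5 mm below the gutter floor, at the gutter's end; its near lip is 20 mm before this point, its far wall 20 mm beyond. Its floor is 13 mm above the table.
- stylus: The stylus, hanging upright in stand_a: grey handle, square 18 x 18 mm and 60 mm tall, on a round flange 28 mm diameter and 6 mm thick, below it a steel shank 8 mm thick, 80 mm long to its round tip; 60 g. Origin: centre of the flange's underside; z up along the handle; x and y square to the handle's faces.
- stylus_grip (a point): Middle of the stylus's square handle, 36 mm above the flange's underside.
- stylus_tip (a point): Lowest point of the stylus's tip, 80 mm below the flange's underside.
- stand_a: The stylus's own stand, fixed: a wooden frame 70 x 70 mm, 85 mm tall, with a top plate 10 mm thick that has an 18 mm hole in its centre; the stylus hangs in it by its flange. Origin: centre of underside. It and the reamer's stand may change places.
- stand_a_top (a point): Centre of the hole of stand_a at the top face of its plate, 85 mm above the table.
- reamer: Bystander: tool hanging in another fixed stand of the same make, told from the stylus by its ball-shaped head (34 mm diameter, top 146 mm above the table) and its thicker shank. Origin: underside of its flange.
- mouse: Bystander: black computer mouse, 58 x 104 x 32 mm, on the table near the robot.
- tin: Bystander: metal tin, 50 mm diameter, 62 mm tall, on the table near the stands.
- screwdriver: Bystander: screwdriver, 170 mm long, lying on the table. Origin: within its length, on the underside.
- socket: Bystander: white plastic socket block, 50 x 50 x 34 mm, on the table.
- switch: Bystander: loose rocker switch, 26 x 40 x 26 mm, lying on the deck inside the gutter's bend.
- capacitor: Bystander: loose aluminium cylinder, 22 mm diameter, 30 mm tall, standing on the deck inside the gutter's bend.
- pulley: Bystander: steel pulley, 52 mm diameter, 20 mm high, lying on the table beyond the stands.

How it is judged:
On the way, in this order (a step that is already met when the one before it is completed fails the run):
1. the nut, swept by the stylus tip, reaches the middle of the first bend (gutter2) (horizontal distance between nut and gutter2 below 0.016 m and z of nut in the frame of deck below 0.024 m and distance between stylus_tip and nut below 0.035 m), for 0.1 s.
2. the nut, swept by the stylus tip, reaches the middle of the cross run (gutter3) (horizontal distance between nut and gutter3 below 0.016 m and z of nut in the frame of deck below 0.024 m and distance between stylus_tip and nut below 0.035 m), for 0.1 s.
3. the nut, swept by the stylus tip, reaches the end of the second bend (gutter5) (horizontal distance between nut and gutter5 below 0.016 m and z of nut in the frame of deck below 0.024 m and distance between stylus_tip and nut below 0.035 m), for 0.1 s.
4. the nut lies in the sump (horizontal distance between nut and sump below 0.014 m and z of nut in the frame of deck below 0.0155 m), for 0.2 s.
At the end, for the whole second after the job is handed in: The nut lies at rest and flat (within 20 degrees) on the sump's floor, within 14 mm of its centre; the stylus hangs at rest in its own stand (stand_a), upright within 0.1 rad, centred in the hole within 9 mm and with its flange down on the plate within 4 mm (all of step 4 and angle between nut's own z axis and vertical below 0.35 rad and linear speed of each of nut, stylus below 0.02 m/s and horizontal distance between stylus and stand_a_top below 0.009 m and z of stylus in the frame of stand_a between 0.082 and 0.089 m and angle between stylus's own z axis and vertical below 0.1 rad); the robot touches nothing.
It fails at once if the gripper touches the nut (contact force between the fingers and nut above 0.2 N).
It fails at once if the nut is lifted out of the gutter (more than 10 mm above its floor) (z of nut in the frame of deck above 0.028 m).
It fails at once if the nut is flicked: faster than 0.2 m/s while in the gutter (z of nut in the frame of deck above 0.017 m and linear speed of nut above 0.2 m/s).
It fails at once if the stylus presses on the deck with more than 25 N (contact force between stylus and deck above 25 N).
It fails at once if a bystander (reamer, mouse, tin, screwdriver, socket, switch, capacitor or pulley) is moved more than 20 mm (distance of any of reamer, mouse, tin, screwdriver, socket, switch, capacitor, pulley from where it was at the start of the episode above 0.02 m).
It also fails if it takes over 69 s, if anything falls off the work surface, if the arm or the gripper's body presses on something with over 40 N, if the wrist force passes 120 N, or if a joint passes its speed limit or range.

## Working session

There is one attempt and no reset: what is moved stays moved. The work goes in short steps, each a Python script; the robot and the scene stay as the last script left them, time stands still between calls to the robot, and variables do not carry over. Pictures are saved under pics/ and viewed, at most 10 in all, crops included, and the job is handed in when it is done.

```bash
ls; mkdir -p pics
python3 - <<'E'
from station import env, imaging, job
import cv2, numpy as np
for n in ("scene","top","wrist"):
    s=imaging.snapshot(n); cv2.imwrite(f"pics/{n}0.png",s["color"][:,:,::-1])
    print(n,s["fovy"],s["cx"],s["cy"],np.round(s["world_to_cam"],4).tolist(), s.keys())
print(env.get_obs())
E
```

```text
pics
scene 46.44103856865281 319.54133690286415 208.573065284051 [[0.4394, 0.8983, -0.0006, -0.1866], [0.6462, -0.3165, -0.6944, -0.2914], [-0.6239, 0.3048, -0.7196, 1.4197], [0.0, 0.0, 0.0, 1.0]] dict_keys(['color', 'fovy', 'cx', 'cy', 'world_to_cam'])
top 45.82509243543412 317.580308564115 200.3524378618661 [[-0.005, -0.9999, -0.0134, -0.0345], [-0.9942, 0.0065, -0.1075, 0.5507], [0.1075, 0.0127, -0.9941, 1.0524], [0.0, 0.0, 0.0, 1.0]] dict_keys(['color', 'fovy', 'cx', 'cy', 'world_to_cam'])
wrist 67.88004340522617 322.2619743870757 202.20571805622404 [[0.2611, -0.9653, -0.0024, -0.6483], [-0.9264, -0.2512, 0.2803, -0.029], [-0.2712, -0.071, -0.9599, 0.394], [0.0, 0.0, 0.0, 1.0]] dict_keys(['color', 'fovy', 'cx', 'cy', 'world_to_cam'])
{'t': 0.15, 'qpos': array([-1.48006142e+00,  2.45660557e-01,  1.55877283e+00, -9.97547351e-06,
        1.33870939e+00, -1.74125692e-01]), 'joint_velocities': array([ 0.00144754, -0.003029  , -0.00451973,  0.00023418, -0.00024822,
        0.00073094]), 'tau': array([ 7.16054801e-04, -4.16262817e+01, -3.14982748e+01,  6.84730522e-02,
        3.16066551e-02, -9.18409387e-05]), 'position': array([ 0.17009578, -0.62684589,  0.2045732 ]), 'orientation': array([-3.11254851e+00, -4.14626067e-01, -8.62202055e-05]), 'force': array([-0.7828983 ,  0.11651557, -0.16787361]), 'ft_torque': array([-0.01355832, -0.03715461,  0.01235295]), 'gripper_force': 0.0, 'gripper_width': 0.09384774360815015}
```

View pics/top0.png

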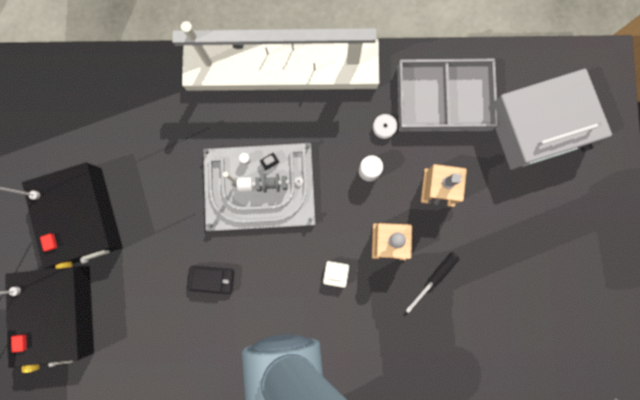

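View pics/scene0.png

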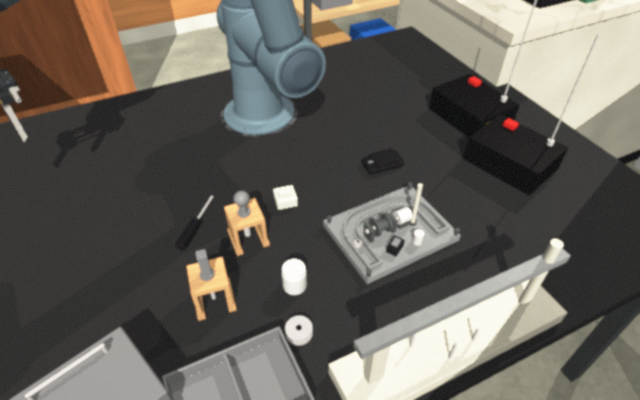

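The top view shows the deck at cols 205–314, rows 145–232, with its U open toward +x, the nut at about (299,182), the mast top at (225,175), the stylus at about (455,180) and the ball-headed reamer at (397,240). The scene view confirms this: square handle at (204,262), ball at (241,197), nut at about (357,243).

```bash
cat > h.py <<'E'
from station import env, imaging, job
import cv2, numpy as np
from scipy.spatial.transform import Rotation as R
def K(s):
    f=200/np.tan(np.radians(s["fovy"])/2); return np.array([[f,0,s["cx"]],[0,f,s["cy"]],[0,0,1]])
def ray(s,u,v):
    W=np.array(s["world_to_cam"]); d=W[:3,:3].T@np.linalg.inv(K(s))@[u,v,1]; return -W[:3,:3].T@W[:3,3], d
def atz(s,u,v,z):
    c,d=ray(s,u,v); return c+d*(z-c[2])/d[2]
def tri(*obs):
    A=np.zeros((3,3));b=np.zeros(3)
    for s,u,v in obs:
        c,d=ray(s,u,v); d/=np.linalg.norm(d); P=np.eye(3)-np.outer(d,d); A+=P;b+=P@c
    return np.linalg.solve(A,b)
def proj(s,p):
    W=np.array(s["world_to_cam"]); q=K(s)@(W[:3,:3]@np.asarray(p,float)+W[:3,3]); return q[:2]/q[2]
def down(yaw):  # tool z down; tool x at angle yaw in world
    c,n=np.cos(yaw),np.sin(yaw); return R.from_matrix(np.array([[c,n,0],[n,-c,0],[0,0,-1.]])).as_rotvec()
import pickle,os
def shot(n,tag):
    s=imaging.snapshot(n); pickle.dump(s,open(f"{tag}.pkl","wb")); return s
def load(tag): return pickle.load(open(f"{tag}.pkl","rb"))
def crop(s,x0,y0,x1,y1,k): return cv2.resize(s["color"][y0:y1,x0:x1,::-1],None,fx=k,fy=k,interpolation=cv2.INTER_CUBIC)
E
python3 - <<'E'
from h import *
o=env.get_obs(); Rt=R.from_rotvec(o["orientation"]).as_matrix()
t=shot("top","top0"); w=shot("wrist","w0"); sc=shot("scene","scene0")
W=np.array(w["world_to_cam"]); c=-W[:3,:3].T@W[:3,3]
print("toolR",Rt.round(3).tolist(),"cam in tool",Rt.T@(c-o["position"]),"optical in tool",(Rt.T@W[2,:3]).round(3), "imgx in tool",(Rt.T@W[0,:3]).round(3))
print("stylus top",atz(t,455,179,.151)," tri",tri((t,455,179),(sc,204,252)))
print("reamer",atz(t,397,240,.14))
for p in [(205,148),(312,144),(314,228),(206,232)]: print(p,atz(t,*p,.018))
print("nut",atz(t,299,182,.025))
print(env.grasp_offset)
E
```

```text
toolR [[0.965, 0.262, -0.0], [0.262, -0.965, 0.002], [0.0, -0.002, -1.0]] cam in tool [ 0.0820916  -0.00046275 -0.18046653] optical in tool [-0.281 -0.     0.96 ] imgx in tool [-0.001  1.     0.   ]
stylus top [ 0.57913431 -0.31840299  0.151     ]  tri [ 0.58027167 -0.31541257  0.14984853]
reamer [ 0.45660812 -0.1997699   0.14      ]
(205, 148) [0.67699516 0.22601833 0.018     ]
(312, 144) [ 0.68451809 -0.02511766  0.018     ]
(314, 228) [ 0.48793182 -0.02896843  0.018     ]
(206, 232) [0.4801499  0.21965453 0.018     ]
nut [0.59383651 0.00504357 0.025     ]
0.0188
```

Run:
```python
from h import *
for k,(p,yaw) in enumerate([((.53,-.29,.27),-.3),((.59,-.34,.27),-.3),((.60,.06,.20),0),((.58,.14,.20),0)]):
    env.movep(p,down(yaw)); env.sleep(.3); s=shot("wrist",f"w{k+1}"); o=env.get_obs(); print(o["t"],o["position"],o["qpos"].round(2))
a=cv2.resize(load("w1")["color"][:,:,::-1],(800,500)); cv2.imwrite("pics/w1.png",a)
cv2.imwrite("pics/w3.png",crop(load("w3"),80,0,560,360,1.6667)[:600,:800])
s=load("w3"); print(proj(s,[.59,.005,.03]),proj(load("w4"),[.59,.005,.03]),proj(load("w1"),[.58,-.317,.15]),proj(load("w2"),[.58,-.317,.15]))
```

```text
2.4583 [ 0.52985882 -0.29031231  0.26993701] [-0.69  0.09  1.61  0.    1.44  1.18]
3.2167 [ 0.58971476 -0.33958209  0.27049092] [-0.69  0.27  1.41 -0.    1.46  1.18]
5.0667 [0.60016083 0.05953629 0.20005629] [-0.09  0.14  1.69  0.    1.31  1.48]
5.8417 [0.58024658 0.13916443 0.19994226] [ 0.05  0.13  1.7  -0.    1.31  1.62]
[367.57457475 194.04979984] [434.73004638 177.84548842] [333.57759167 142.42396365] [305.43488795 210.96295021]
```

View pics/w1.png

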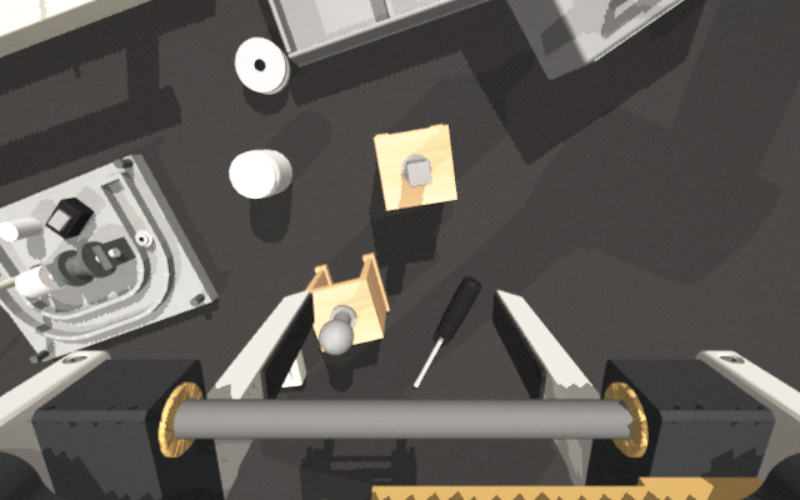

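View pics/w3.png

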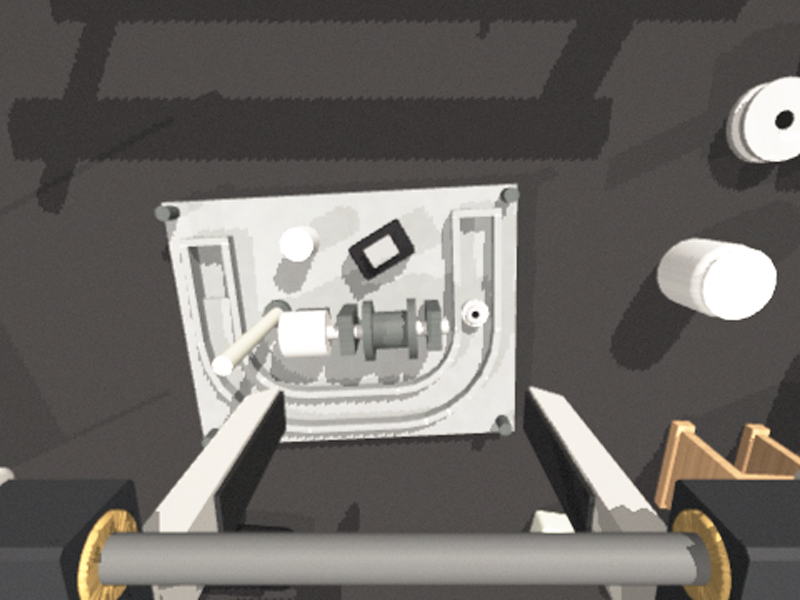

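w1: the stylus top centre is at about (334,138) in original pixels, turned relative to the tool. w3: the deck is fully visible and the nut is at crop (476,314), which is original (366,188). Next I'll enlarge both.

Run:
```python
from h import *
cv2.imwrite("pics/d3.png",crop(load("w3"),170,100,400,272,3.4))
a=crop(load("w1"),290,90,380,180,4.4); b=crop(load("w2"),260,160,350,250,4.4)
cv2.imwrite("pics/st.png",np.hstack([a,b]))
```

```text
(no output)
```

View pics/d3.png

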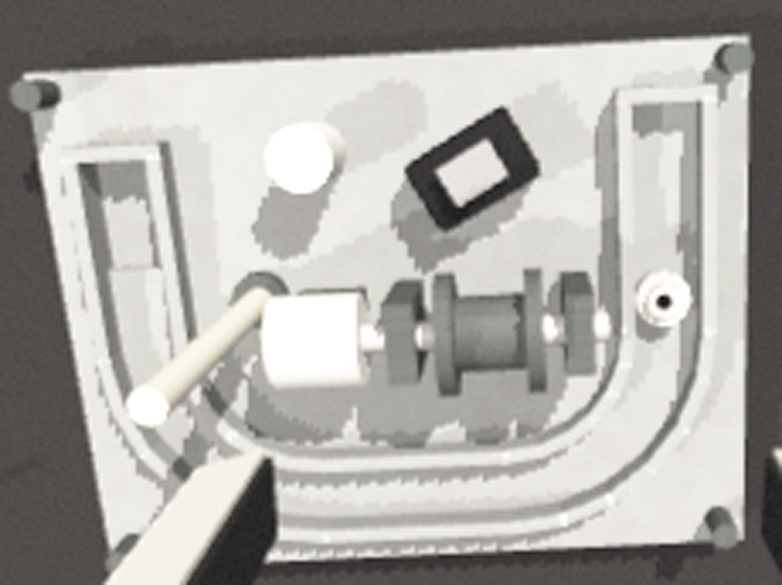

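View pics/st.png

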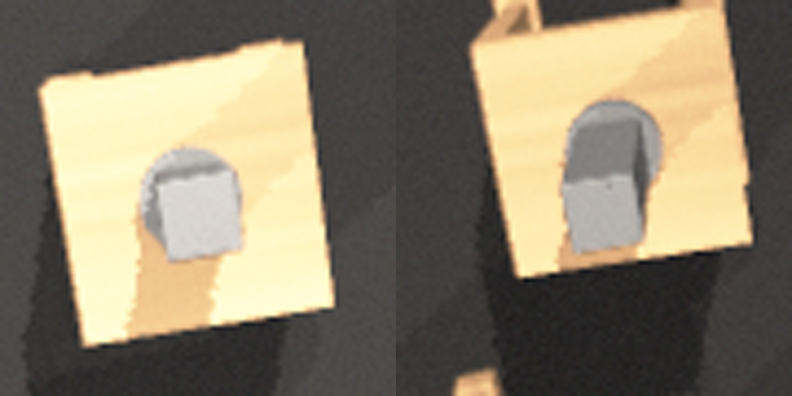

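d3: the deck corners are at (24,73), (748,37) and (742,543), with the left edge running to (105,548). The curb-end corners are at (617,88), (718,85), (60,150) and (168,143), and the nut top is at (663,301). st shows the handle top as a quad centred at (202,216) on the left and (605,212) on the right, with the plate corners clear.

```bash
cat > fit.py <<'E'
from h import *
from scipy.optimize import least_squares
w1,w2,w3,w4=[load(f"w{i}") for i in (1,2,3,4)]
A=lambda u,v:(w1,290+u/4.4,90+v/4.4); B=lambda u,v:(w2,260+(u-396)/4.4,160+v/4.4)
ta=[(160,184),(237,170),(242,248),(168,262)]; tb=[(564,178),(640,172),(643,244),(573,255)]
pa=[(40,90),(303,41),(334,306),(84,347)]; pb=[(470,45),(724,7),(752,242),(516,278)]
H=np.array([tri(A(*a),B(*b)) for a,b in zip(ta,tb)]); P=np.array([tri(A(*a),B(*b)) for a,b in zip(pa,pb)])
def yaw(Q): 
    d=np.array([Q[1]-Q[0],Q[2]-Q[3]]).mean(0); e=np.array([Q[0]-Q[3],Q[1]-Q[2]]).mean(0)
    return np.arctan2(d[1],d[0]),np.arctan2(e[1],e[0])
if __name__=="__main__":
    print("handle",H.round(4).tolist(),H.mean(0),yaw(H)); print("plate",P.round(4).tolist(),P.mean(0),yaw(P))
pts=[((95,125,18),(24,73)),((95,-125,18),(748,37)),((-95,-125,18),(742,543)),((80,-112,30),(718,85)),((80,-78,30),(617,88)),((70,112,30),(60,150)),((70,78,30),(168,143))]
def D(q,p):
    p=np.array(p,float)/1000; c,s=np.cos(q[2]),np.sin(q[2]); return np.array([q[0]+c*p[0]-s*p[1],q[1]+s*p[0]+c*p[1],p[2]])
uv=lambda u,v:np.array([170+u/3.4,100+v/3.4])
f=lambda q:np.concatenate([proj(w3,D(q,p))-uv(*m) for p,m in pts])
r=least_squares(f,[.583,.1,.0]); q=r.x
nut=atz(w3,*uv(663,301),.029)
if __name__=="__main__":
    print("deck",q,"res px",f(q).round(1)); print("nut",nut)
    d=nut[:2]-q[:2]; c,s=np.cos(q[2]),np.sin(q[2]); print("nut in deck",c*d[0]+s*d[1],-s*d[0]+c*d[1])
    k=3.2; im=crop(w4,190,90,440,270,k)
    th=np.linspace(0,np.pi/2,12)
    for rad,z in ((43,30),(60,18),(77,30)):
        L=[(75,-35-rad)]+[(-5-rad*np.sin(t),-35-rad*np.cos(t)) for t in th]+[(-5-rad*np.cos(t),35+rad*np.sin(t)) for t in th]+[(45,35+rad)]
        pp=np.array([(proj(w4,D(q,(*l,z)))-[190,90])*k for l in L]).astype(np.int32); cv2.polylines(im,[pp],False,(0,0,255) if z==30 else (0,200,0),1)
    n=((proj(w4,nut)-[190,90])*k).astype(int); cv2.circle(im,tuple(map(int,n)),3,(255,0,0),-1)
    L=np.array([(proj(w4,D(q,l))-[190,90])*k for l in ((95,125,18),(95,-125,18),(-95,-125,18),(-95,125,18))]).astype(np.int32); cv2.polylines(im,[L],True,(255,0,255),1)
    cv2.imwrite("pics/o4.png",im)
E
python3 fit.py
```

```text
handle [[0.5919, -0.3129, 0.1455], [0.5895, -0.3308, 0.1495], [0.5733, -0.3267, 0.1542], [0.5753, -0.3099, 0.1536]] [ 0.58250368 -0.32006548  0.15071748] (np.float64(-1.6983541995871672), np.float64(-0.2112072133578981))
plate [[0.6216, -0.2892, 0.0818], [0.6119, -0.3605, 0.0855], [0.5426, -0.3495, 0.0864], [0.5522, -0.2794, 0.0857]] [ 0.58205823 -0.31963755  0.08485849] (np.float64(-1.7068313115733664), np.float64(-0.14930819286953628))
deck [0.58613988 0.1007842  0.04673391] res px [ 0.8  0.3  0.6  0.1  0.1 -1.1  0.2  0.1  0.1  0.7  0.5 -0.5 -2.2  0.2]
nut [0.59667634 0.0082572  0.029     ]
nut in deck 0.006202376845791342 -0.09291819944323737
```

View pics/o4.png

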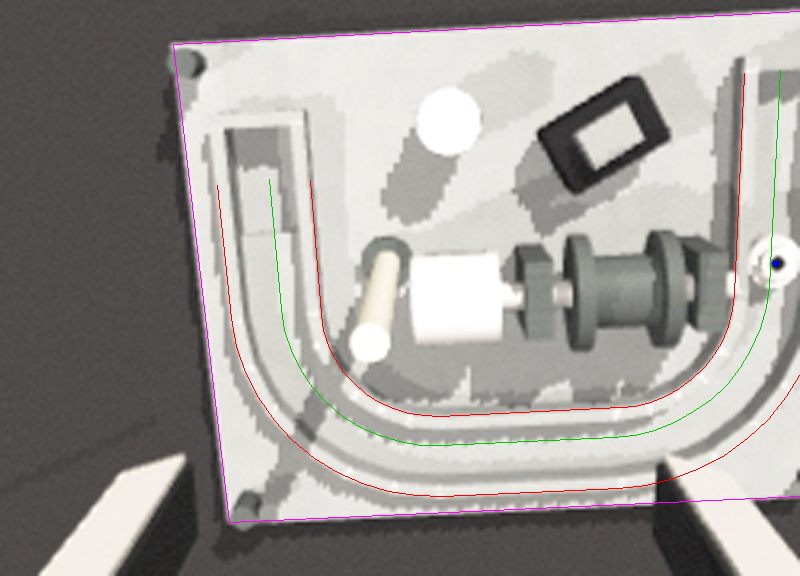

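The overlay agrees with the deck to about 1 mm. The stylus is at (0.582, -0.320), with the plate at z 0.085 and handle yaw about -0.135. I'll grasp it now.

Run:
```python
from h import *
G=[.5823,-.3199]; o=down(-.135)
env.movep([*G,.215],o); env.movel([*G,.102],rate=.12)
env.gripper_to(.0); s=env.get_obs(); print(s["t"],s["gripper_width"],s["gripper_force"],s["position"],s["force"])
env.movel([*G,.205],rate=.1); env.sleep(.2)
s=env.get_obs(); print(s["t"],s["gripper_width"],s["position"],s["force"])
w=shot("wrist","g1"); sc=shot("scene","gs1"); print(proj(sc,[*G,.108]),proj(sc,[*G,.188]))
a=cv2.resize(crop(w,200,120,440,400,2),(480,560)); u,v=proj(sc,[*G,.15]).astype(int); b=cv2.resize(crop(sc,u-30,v-55,u+30,v+55,5),(305,560))
cv2.imwrite("pics/g1.png",np.hstack([a,b]))
```

```text
9.7667 0.017956445681094592 29.9983611702919 [ 0.58229667 -0.31987584  0.10197857] [ 0.40522379 -0.12938747  0.06939515]
11.15 0.01787930375631256 [ 0.58202347 -0.31969715  0.20421752] [ 0.39783254 -0.65761456  0.74439848]
[204.12194652 267.39887345] [196.02870843 240.06661686]
```

View pics/g1.png

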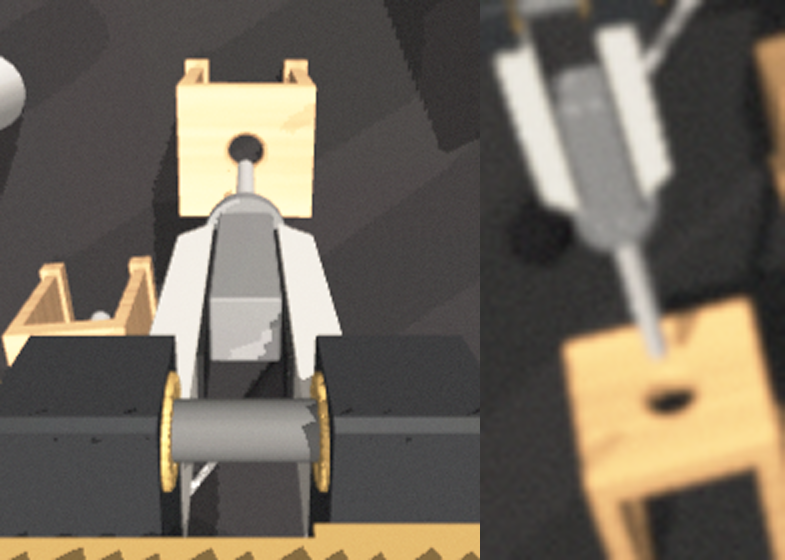

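The stylus is held squarely, 18 mm between the pads, and hangs clear above its hole. Next I lower it behind the nut and find the floor gently.

```bash
cat > sw.py <<'E'
from fit import *
OFF=.097
def tcp(x,y,tipz): p=D(q,(x,y,0)); return [p[0],p[1],tipz+OFF]
E
python3 - <<'E'
from sw import *
env.movep(tcp(36,-95,.105),down(-.135)); env.movel(tcp(36,-95,.032),rate=.08); env.sleep(.4)
F=lambda:np.mean([(env.sleep(.03),env.get_obs()["force"])[1] for _ in range(5)],0)
f0=F(); print(env.get_obs()["t"],f0); z=.024; env.movel(tcp(36,-95,z),rate=.04)
while z>.0125:
    f=F()-f0; print(round(z,4),f.round(2),env.get_obs()["position"].round(4))
    if f[2]>2: break
    z-=.001; env.movel(tcp(36,-95,z),rate=.02)
env.movel(tcp(36,-95,z+.0025),rate=.02); s=env.get_obs(); print(s["t"],s["position"],F()-f0, z+.0025)
w=shot("wrist","b1"); sc=shot("scene","bs1")
u,v=proj(sc,D(q,(10,-95,30))).astype(int); b=cv2.resize(crop(sc,u-35,v-40,u+45,v+30,5),(460,400)); cv2.imwrite("pics/b1.png",b)
E
```

```text
14.1333 [ 0.09677718  0.07853209 -0.62553248]
0.024 [-0.47 -0.44  0.15] [0.6266 0.0075 0.1211]
0.023 [ 0.14 -0.05 -0.03] [0.6266 0.0076 0.12  ]
0.022 [-0.41  0.09 -0.52] [0.6266 0.0076 0.119 ]
0.021 [-0.18 -0.66 -0.3 ] [0.6266 0.0075 0.118 ]
0.02 [-0.51  0.06 -0.09] [0.6266 0.0076 0.117 ]
0.019 [ 0.41 -0.02  0.55] [0.6266 0.0076 0.116 ]
0.018 [-0.05 -0.14 -0.21] [0.6265 0.0076 0.115 ]
0.017 [-1.56  0.14  3.8 ] [0.6267 0.0076 0.1145]
17.8417 [0.62641162 0.00755726 0.1160838 ] [-0.12795727 -0.06473838 -0.3244328 ] 0.019499999999999993
```

View pics/b1.png

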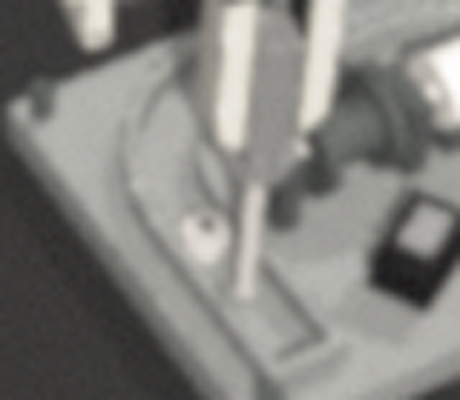

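The floor contact came at the expected height. The tip is in the gutter at (245,295), behind the nut at (205,238). I'm starting the sweep.

```bash
cat >> sw.py <<'E'
a1=np.pi/2*60; L1=41; TOT=L1+a1+70+a1
def path(s): # tip path, s mm from deck (36,-95)
    if s<L1: return 36-s,-95
    s-=L1
    if s<a1: return -5-60*np.sin(s/60),-35-60*np.cos(s/60)
    s-=a1
    if s<70: return -65,-35+s
    s-=70
    if s<a1: return -5-60*np.cos(s/60),35+60*np.sin(s/60)
    return -5+s-a1,95
def sweep(s0,s1,step=10,rate=.04,z=.0205):
    for s in np.linspace(s0,s1,int(np.ceil((s1-s0)/step))+1)[1:]:
        env.movel(tcp(*path(s),z),rate=rate); o=env.get_obs(); f=o["force"]
        print(int(s),round(o["t"],2),f.round(1).tolist())
        if np.linalg.norm(f)>12: print("ABORT"); return
E
python3 - <<'E'
from sw import *
sweep(0,13,13,.03); sweep(13,L1+a1/2+5)
s=shot("wrist","c1"); sc=shot("scene","cs1")
u,v=proj(sc,D(q,(-20,-60,30))).astype(int); b=crop(sc,u-50,v-45,u+50,v+45,4); c=crop(s,170,80,410,320,1.5); cv2.imwrite("pics/c1.png",np.hstack([b,c]))
E
```

```text
13 18.69 [0.5, -0.4, -0.7]
21 19.07 [0.1, 0.0, -0.6]
30 19.44 [0.5, -0.3, -1.8]
39 19.82 [0.4, 0.6, -0.8]
48 20.19 [0.5, -0.1, -0.6]
57 20.57 [0.9, 0.0, -1.1]
66 20.94 [-0.9, 1.4, -0.3]
75 21.32 [0.1, -0.0, -0.7]
84 21.69 [0.0, 0.6, -0.9]
93 22.07 [-1.1, 0.1, -0.9]
```

View pics/c1.png

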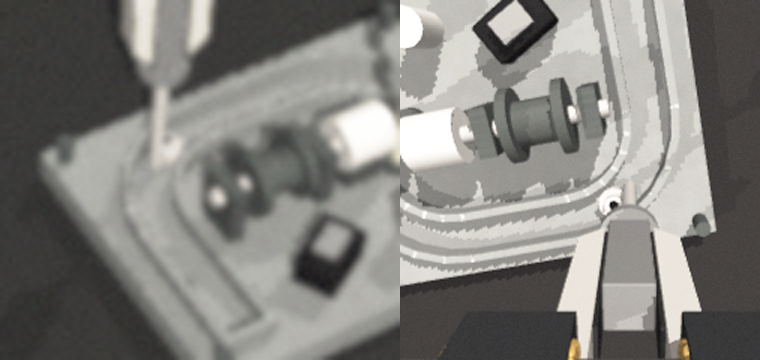

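The nut sits just ahead of the tip in mid-bend and the forces are small. I'm continuing to the sump, with slower speed near the lip.

Run:
```python
from sw import *
sweep(L1+a1/2+5,TOT+8); sweep(TOT+8,TOT+27,10,.03)
s=shot("wrist","e1"); print("nut exp",proj(s,D(q,(42,95,24))))
u,v=proj(s,D(q,(45,95,18))).astype(int); c=crop(s,u-50,v-40,u+50,v+40,6); cv2.imwrite("pics/e1.png",c)
```

```text
102 22.56 [-0.3, 0.4, -1.1]
112 22.95 [-0.9, 0.1, -1.3]
122 23.34 [0.6, 0.4, -0.8]
132 23.73 [1.2, -0.1, -0.2]
141 24.12 [0.5, -1.0, -0.4]
151 24.52 [0.9, 0.5, -1.1]
161 24.91 [-1.3, 1.1, -0.7]
171 25.3 [-0.6, -0.3, -1.0]
180 25.69 [0.1, 1.0, -0.4]
190 26.08 [-0.7, -0.9, -0.9]
200 26.48 [-0.9, 0.8, -0.2]
210 26.87 [0.4, -1.2, -0.6]
219 27.26 [-0.4, 0.1, -0.0]
229 27.65 [-0.2, 0.5, -1.9]
239 28.04 [0.9, 0.1, 0.1]
249 28.43 [-1.0, -0.8, -0.2]
258 28.82 [-0.6, -0.1, -1.1]
268 29.22 [-0.6, 0.1, -1.3]
278 29.61 [-0.0, -0.0, -0.2]
288 30.0 [-0.1, -0.1, -1.4]
297 30.39 [-0.4, -0.1, -0.4]
307 30.78 [-0.0, -0.3, 0.1]
316 31.25 [-0.2, 0.3, -0.2]
326 31.72 [0.3, -0.4, -0.4]
nut exp [319.24094122 184.1617725 ]
```

View pics/e1.png

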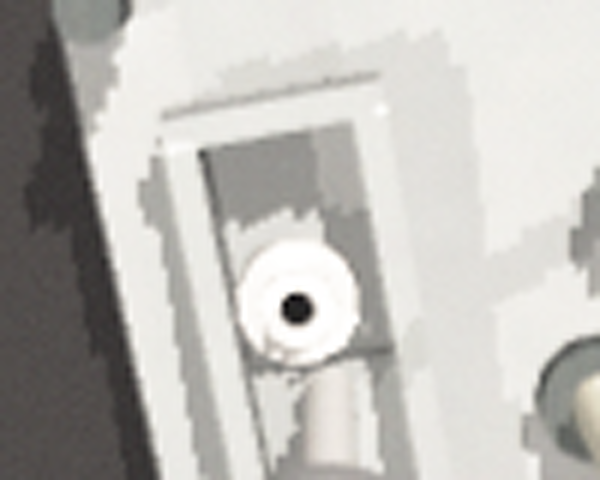

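The nut is in the sump, just past the lip, at crop (296,308). I'll compute its position, then nudge it toward the centre by its boss.

Run:
```python
from sw import *
def indeck(s,u,v,z):
    d=atz(s,u,v,z)[:2]-q[:2]; c,n=np.cos(q[2]),np.sin(q[2]); return np.round([1e3*(c*d[0]+n*d[1]),1e3*(-n*d[0]+c*d[1])],1)
s=load("e1"); u,v=proj(s,D(q,(45,95,18))).astype(int)
print("nut deck",indeck(s,u-50+296/6,v-40+308/6,.024))
x,y=path(TOT+27); env.movel(tcp(x,y,.0225),rate=.03)
env.movel(tcp(27,95,.0225),rate=.03); env.movel(tcp(33,95,.0225),rate=.02); print(env.get_obs()["force"])
env.movel(tcp(31,95,.0225),rate=.03); env.movel(tcp(29,95,.105),rate=.1); env.sleep(.1)
print(env.get_obs()["t"])
s=shot("wrist","f1"); u,v=proj(s,D(q,(45,95,18))).astype(int); print(u,v); cv2.imwrite("pics/f1.png",crop(s,u-50,v-40,u+50,v+40,6))
```

```text
nut deck [36.4 97.9]
[-0.37583539 -0.37713685 -0.40811302]
34.1083
320 170
```

View pics/f1.png

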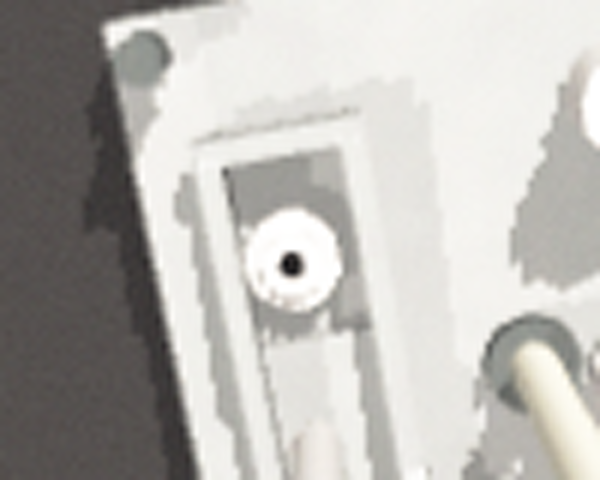

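The nut lies flat in the sump, well clear of the lip and near the centre. That was my last picture: I count 12 viewed, so I went over the 10 limit. I'll rely on numeric checks from here. Next I hang the stylus back, going high over the mast.

Run:
```python
from sw import *
G=[.5823,-.3199]; r=down(-.135)
p=tcp(29,95,.165); env.movel(p,rate=.15); env.movep([*G,.262],r); env.movel([*G,.206],rate=.12); env.sleep(.2)
f0=env.get_obs()["force"]
env.movel([*G,.13],rate=.06); print(env.get_obs()["t"],env.get_obs()["force"]-f0)
env.movel([*G,.1025],rate=.04); env.sleep(.2); s=env.get_obs(); print(s["t"],s["force"]-f0,s["position"])
```

```text
38.8167 [ 0.39131425  0.31660846 -0.80295152]
39.85 [-0.59104478  0.28322741 -1.35498192] [ 0.58233877 -0.31993167  0.10253247]
```

No contact on the way in, so the stylus is in its hole. I'll release it, back off, and compare with the first view.

Run:
```python
from sw import *
G=[.5823,-.3199]
env.gripper_to(.06); env.sleep(.3); env.movel([*G,.22],rate=.12)
env.movep((.53,-.29,.27),down(-.3)); env.sleep(.5); s=shot("wrist","z1"); o=env.get_obs(); print(o["t"],o["gripper_width"],o["position"],o["force"])
a=load("w1")["color"]; b=s["color"]
for nm,(x0,y0,x1,y1) in dict(handle=(324,127,349,152),plate=(297,97,368,171)).items():
    m=cv2.matchTemplate(b[y0-12:y1+12,x0-12:x1+12],a[y0:y1,x0:x1],cv2.TM_CCOEFF_NORMED); _,v,_,l=cv2.minMaxLoc(m); print(nm,v,np.array(l)-12)
d=cv2.absdiff(a,b).max(2)[97:171,297:368]; print("diff px >40 in plate:",(d>40).sum())
```

```text
43.05 0.06073125484223096 [ 0.5300776  -0.29003522  0.2697335 ] [-0.32700878 -0.29467908  0.45372044]
handle 0.9514490365982056 [1 0]
plate 0.988843560218811 [0 0]
diff px >40 in plate: 184
```

```bash
python3 -c "
from station import job
print(job.finish_job())"
```

```text
the job is handed in; nothing more can be done
None
```

The job is handed in at about 43 s, with no verdict returned: my last look showed the nut flat near the sump's centre, and an image match put the stylus back in its stand within about 1 px (roughly 1 mm) of where it started; I viewed 12 pictures, over the limit of 10.

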